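# Centre the little pilon on its display riser

## Robot

A 7-joint arm with a two-finger parallel gripper is mounted at the origin on the work surface. World frame = base frame: x ahead of the robot, y to its left, z up, the work surface at z = 0. Lengths are in mm, angles in rad, forces in N, time in s.
With the tool pointing down it reaches from about 425 to 1025 mm from the base axis. Payload 9.4 kg.
Tool frame: the origin (TCP) lies at the very end of the fingers, on their centre line; the grasp point (between the pads) lies 19 mm behind it; x points along the fingers, y is the direction in which the jaws open and shut, and the axes are right-handed (so a half turn about x gives the same grasp; the last joint's range is limited). The gripper opens to 93 mm and grips with 3 to 60 N. Pads are 15 mm wide; open, the fingers measure 128 mm over their backs; the gripper's body (75 mm by 188 mm) begins 65 mm behind the grasp point.
Start: joints at [-1.389, 0.599, -0.003, 1.599, 0.002, 0.943, -0.08], TCP at [185.547, 700.854, 218.618] pointing down, gripper open.
Joint ranges: [-2.57, 2.57], [-0.35, 1.97], [-1.29, 1.29], [0.11, 2.56], [-1.05, 4.19], [0.11, 1.86], [-2.63, 2.63]. Speed limits (rad/s): [2.22, 2.22, 3.01, 3.01, 3.14, 3.14, 3.14].

## Interface

Orientations are given as a unit quaternion [x, y, z, w].
In Python, from cell import r gives the robot as it stands.
- The arm moves only by the tool drive_tool, never from a script. Its argument "commands" is one flat list of numbers, 7 for each row, row after row: the opening in per cent of the stroke, from 0 (shut) to 100 (fully open), then the shift along the tool's x, y, z in cm, then the turn, a rotation vector about the tool's x, y, z in degrees. A call has exactly 10 rows; each row is the pose to reach, as a shift and turn from the pose commanded when the call began, along the tool's axes at that moment; what a row does not reach only later rows make up. A row lasts 1/8 s, in which the tool goes at most 62.5 mm and 10.7 degrees, less where a joint would pass 70% of its speed; a pose out of reach is approached as far as the arm can. A call with a gripper value outside its range is refused whole. The fingers move at their own pace and stop on an object; "grip_force" is the grip in N (left out, the last holds). Time passes only in rows, so rows that repeat a pose let the fingers close, or fill a call up. It gives the time, the measured TCP pose, the force and the opening at its end, in the units of the state.
- r.state(): the state, without advancing time (a new reading comes with each control period).
- r.read_camera(name): name is "scene" or "side" or "wrist"; returns a dict with "image" (480x640x3 uint8, red, green, blue), "fx", "fy", "cx", "cy" (pixels), "pose" (4x4, takes a point from camera to world coordinates); the wrist camera has in their place "tool_from_camera" (4x4, takes a point from camera to tool coordinates, whose origin is the TCP and whose axes are the tool frame's). Camera axes: x right, y down, z forward; pixel columns grow to the right and rows downward; lengths in mm; the calibration is good to about 2 mm. A picture is of the moment at which its call begins: read the wrist's pose just before it. There is no depth.
- r.finish_job(): hands the job in, once; it reports no verdict.
Trained networks look in a picture, given as the dict that the camera call returned (one of the last four; its "shot" number tells which), for a name from the list of things; names that differ only in an ending like _2 or _b are one class to them, and where a whole thing is asked for, a point or a joint stands for the part that bears it (a point fixed in the world has none). Each returns a list of dicts, best first, with "p" (0 to 1); they miss things now and then, are a little off and sometimes report something else, mostly with a low value. They report only what shows in the picture. A call takes as long as a camera call. They do not tell look-alikes from the thing itself.
- r.find_in(query, picture): "location" ([row, column] in pixels, amid what is visible of it).
- r.cut_out(query, picture): "mask" (480x640 bool, what is visible of it) and "location" ([row, column] in pixels, amid what is visible of it).
- r.mark_of(query, picture): "location" ([row, column] in pixels: a listed point, or the origin of a listed thing).
The state is a dict: "t": time; "joint_pos": joint angles; "qvel": joint speeds; "tau": joint torques, N m; "tool_pos": TCP position; "orientation": TCP orientation; "contact_force": force on the tool from outside, world axes, zero at the start; "wrist_torque": the same for the moment, N m; "finger_gap": opening from 0.0 (shut) to 1.0 (fully open).
Only numpy, scipy, OpenCV 4.12 (cv2) and the standard library are available. Lean on these libraries where they do the work, as an engineer would, in place of code of your own. Each camera call takes 0.05 s, during which the arm holds its last target. There are 200 camera calls.

## Task

The little wooden pilon (a goblet-shaped mortar) has been knocked off-centre on its round marble display riser. Nudge it back to the middle with light taps of the fingertips, so that the same width of marble shows all round its foot; it rocks easily, so never grip, lift or tip it. Leave the riser and everything else on the counter where it stands.

Things in the scene. Friction and masses are not known exactly. Their poses are not given: they have to be found in the camera images.
- pilon: Dark-wood pilon, a goblet-shaped mortar 64 mm tall, round about its z axis, upright on the riser, its centre 18 to 27 mm off the riser's centre in any direction. Origin: centre of its underside. Waist 28 mm across at 19 to 34 mm up, then the bowl, 50 mm across, to the rim at 64 mm. It weighs 0.08 to 0.15 kg and slides at 0.4 to 1.1 N; more than 5 N is no light tap.
- pilon_foot (a point): Centre of the pilon's round foot, its widest part: 60 mm across from 2 to 12 mm above the underside; this point is on the axis, 7 mm up. Underneath, the pilon bears only on a middle disc 32 mm across, the foot's edge standing 2 mm clear, so it rocks. Pushed level on the foot it slides upright; pushed at the bowl it rocks and may topple.
- riser: The round display riser: a plain white marble cylinder 90 mm across and 45 mm tall, loose on the counter, 0.8 kg. Origin: centre of its underside, on the counter (z = 0); its top is at z = 45 mm. Its yaw means nothing.
- tin: Bystander: steel spice tin with hinged lid, shut, 46 x 66 mm and 79 mm tall, upright. Origin: centre of its underside.
- funnel: Bystander: small aluminium funnel standing mouth down, 82 mm across and 86 mm tall. Origin: centre of its mouth, on the counter.
- pestle: Bystander: the pilon's dark-wood pestle standing on its head, 36 mm across and 92 mm tall, easily knocked over. Origin: centre of its underside.
- ramekin: Bystander: white ceramic bowl, 86 mm across the rim, 42 mm tall. Origin: centre of its underside.
- spoon: Bystander: wooden spoon, 270 mm long, lying flat. Origin: on its underside, near the middle.
- tongs: Bystander: steel kitchen tongs, 255 mm long, 80 mm wide and 22 mm high, lying flat. Origin: on the underside, near the middle.
- tostonera: Bystander: ivory plastic tostonera (plantain press), closed, 205 x 95 mm and 35 mm high, lying flat. Origin: on its underside, near the middle.
Not all that is in view belongs to the job. Leave any red look-alike of the pilon alone. Leave any yellow look-alike of the riser alone.

How it is judged (in metres and radians):
At the end, for the whole second after the job is handed in: The pilon stands upright and still on the riser with its centre within 6 mm of the riser's centre; the riser is within 10 mm of where it stood (horizontal distance between pilon and riser below 0.006 m and z of pilon in the frame of riser between 0.042 and 0.048 m and angle between pilon's own z axis and vertical below 0.06 rad and angle between riser's own z axis and vertical below 0.03 rad and distance of riser from where it was at the start of the episode below 0.01 m and linear speed of pilon below 0.01 m/s); the robot touches nothing.
It fails at once if the pilon is tipped (more than 0.25 rad) or knocked off the riser (angle between pilon's own z axis and vertical above 0.25 rad or z of pilon in the frame of riser below 0.035 m).
It fails at once if the pilon is lifted (more than 8 mm) (z of pilon in the frame of riser above 0.053 m).
It fails at once if the pilon is gripped or struck instead of lightly tapped (more than 5 N) (contact force between any of the fingers, the arm and pilon above 5 N).
It fails at once if the riser is shifted by more than 10 mm (distance of riser from where it was at the start of the episode above 0.01 m).
It fails at once if a bystander is moved by more than 15 mm (distance of any of tin, funnel, pestle, ramekin, spoon, tongs, tostonera from where it was at the start of the episode above 0.015 m).
It also fails if it takes over 51 s, if anything falls off the work surface, if the arm or the gripper's body presses on something with over 40 N, if the wrist force passes 120 N, or if a joint passes its speed limit or range.

## Working session

There is one attempt and no reset: what is moved stays moved. The work goes in short steps, Python scripts to look and compute and a tool call to move; the robot and the scene stay as the last step left them, time stands still between calls to the robot, and variables do not carry over. Pictures are saved under pics/ and viewed, about 8 in all and at most 12, crops included, and the job is handed in when it is done.

Besides the shell and the picture viewer there is one more tool, called after "Request:" by a JSON object that holds its "op" and its "data". drive_tool: Moves the arm, as the interface text tells. Its arguments: {"type":"object","properties":{"commands":{"type":"array","items":{"type":"number"}},"grip_force":{"type":"number"}},"required":["commands"]}

```bash
mkdir -p pics; ls; cat > h.py <<'E'
import numpy as np,cv2
from scipy.spatial.transform import Rotation as R
from cell import r
def cam(name):
    s=r.state(); p=r.read_camera(name)
    if name=="wrist":
        T=np.eye(4);T[:3,:3]=R.from_quat(s["orientation"]).as_matrix();T[:3,3]=s["tool_pos"]
        p["P"]=T@np.array(p["tool_from_camera"])
    else: p["P"]=np.array(p["pose"])
    return p
def save(p,n): cv2.imwrite(f"pics/{n}.png",cv2.cvtColor(p["image"],cv2.COLOR_RGB2BGR))
def onz(p,rc,z):
    d=p["P"][:3,:3]@np.array([(rc[1]-p["cx"])/p["fx"],(rc[0]-p["cy"])/p["fy"],1]);o=p["P"][:3,3]
    return o+d*(z-o[2])/d[2]
def proj(p,X):
    c=np.linalg.inv(p["P"])@np.append(X,1);return np.array([p["fy"]*c[1]/c[2]+p["cy"],p["fx"]*c[0]/c[2]+p["cx"]])
E
python3 - <<'E'
from h import *
s=r.state();print({k:np.round(v,3) for k,v in s.items()})
for n in["scene","side","wrist"]:
    p=cam(n);save(p,n+"0");print(n,p["P"][:3,3].round())
    for q,z in[("pilon",45),("pilon_foot",52),("riser",0),("tin",0),("funnel",0),("pestle",0),("ramekin",0),("tostonera",0),("tongs",0),("spoon",0)]:
        for d in r.mark_of(q,p)[:3]: print(q,round(d["p"],2),np.round(d["location"]),onz(p,d["location"],z).round(1))
E
```

```text
pics
{'t': np.float64(0.0), 'joint_pos': array([-1.389,  0.6  , -0.003,  1.6  ,  0.002,  0.943, -0.08 ]), 'qvel': array([-0.001, -0.001,  0.001, -0.   ,  0.   , -0.001,  0.001]), 'tau': array([-1.0000e-03, -7.6507e+01,  1.4970e+00, -2.5235e+01, -5.2000e-02,
        1.7000e-02,  0.0000e+00]), 'tool_pos': array([185.427, 700.362, 217.721]), 'orientation': array([ 0.091,  0.701, -0.092,  0.701]), 'contact_force': array([ 0.02 , -0.657, -0.505]), 'wrist_torque': array([ 0.001, -0.018,  0.035]), 'finger_gap': np.float64(1.001)}
scene [1200. -334.  817.]
pilon 0.97 [310. 259.] [ 677.1 -205.    45. ]
pilon 0.95 [214. 228.] [ 443.2 -186.3   45. ]
pilon 0.84 [248. 223.] [ 523.1 -219.9   45. ]
pilon_foot 0.95 [246. 220.] [ 522.2 -224.    52. ]
pilon_foot 0.95 [306. 258.] [ 671.9 -205.4   52. ]
pilon_foot 0.93 [212. 227.] [ 444.6 -186.1   52. ]
riser 0.89 [262. 240.] [ 529.1 -194.     0. ]
riser 0.67 [234. 176.] [ 410.5 -285.8    0. ]
tin 0.84 [210. 424.] [545.9 198.6   0. ]
funnel 0.58 [229. 341.] [528.4  17.3  -0. ]
funnel 0.33 [193. 320.] [414.8  21.    0. ]
pestle 0.63 [313. 405.] [753.8  3
[... 366 characters left out ...]
[236. 411.] [ 404.5 -108.6   45. ]
pilon_foot 0.91 [236. 409.] [409.2 -92.9  52. ]
pilon_foot 0.84 [199. 346.] [ 528.2 -224.7   52. ]
pilon_foot 0.7 [221. 286.] [ 632.8 -120.4   52. ]
riser 0.82 [232. 349.] [ 518.2 -183.8    0. ]
riser 0.63 [207. 407.] [ 400.6 -307.1    0. ]
tin 0.93 [374. 314.] [541.7 204.7   0. ]
funnel 0.94 [291. 335.] [528.6  14.2   0. ]
funnel 0.66 [200. 296.] [ 642.4 -310.9    0. ]
pestle 0.63 [292. 201.] [747.3  44.4   0. ]
ramekin 0.72 [196. 296.] [ 645.3 -328.9    0. ]
tostonera 0.88 [240. 222.] [ 757.2 -122.8    0. ]
tongs 0.9 [401. 182.] [702.3 271.8   0. ]
tongs 0.37 [290. 201.] [749.6  38.5   0. ]
spoon 0.63 [301. 407.] [411.8  26.3   0. ]
wrist [109. 721. 385.]
```

```bash
python3 - <<'E'
import cv2
a=cv2.imread("pics/scene0.png")[150:400,120:540];b=cv2.imread("pics/side0.png")[150:420,150:470]
cv2.imwrite("pics/m.png",cv2.vconcat([cv2.resize(a,(500,298)),cv2.resize(b,(500,302))])) 
E
```

```text
(no output)
```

View pics/scene0.png

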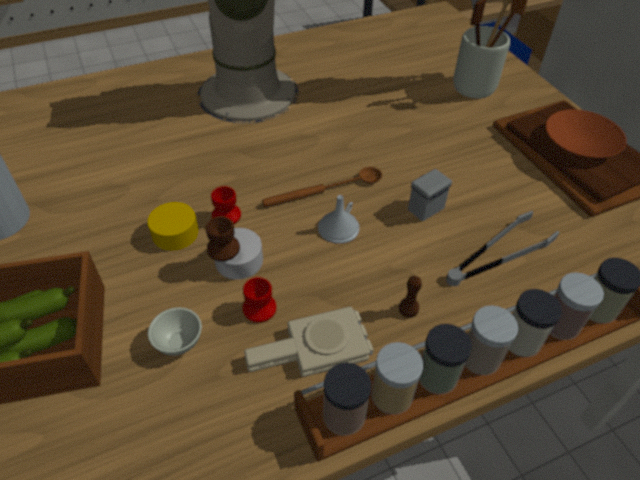

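View pics/side0.png

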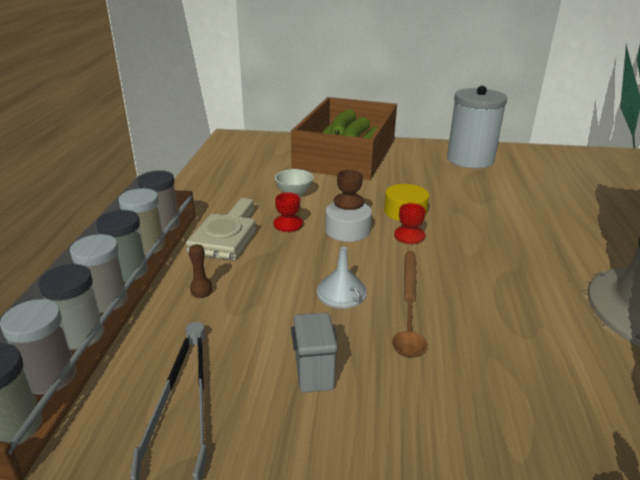

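```bash
python3 - <<'E'
from h import *
p=cam("scene")
print(R.from_quat(r.state()["orientation"]).as_matrix().round(3))
w=cam("wrist");print(np.round(w["tool_from_camera"],3),w["fx"])
for q in["pilon","riser"]:
    for d in r.cut_out(q,p)[:4]:
        m=d["mask"];c=p["image"][m].mean(0).round();ys,xs=np.where(m)
        print(q,round(d["p"],2),c,xs.min(),xs.max(),ys.min(),ys.max())
for rc in [(310,259),(214,228),(234,176)]: print(onz(p,rc,0).round())
E
```

```text
[[ 0.     0.256  0.967]
 [-0.     0.967 -0.256]
 [-1.    -0.     0.   ]]
[[-1.00000e-03 -2.85000e-01  9.59000e-01 -1.66803e+02]
 [ 1.00000e+00 -0.00000e+00  1.00000e-03  8.90000e-02]
 [ 0.00000e+00  9.59000e-01  2.85000e-01 -7.92910e+01]
 [ 0.00000e+00  0.00000e+00  0.00000e+00  1.00000e+00]] 372.4293773656465
pilon 0.91 [96. 10.  7.] 211 241 186 222
pilon 0.61 [97. 13.  9.] 242 277 276 322
pilon 0.57 [49. 30. 18.] 206 240 216 260
riser 0.84 [111. 111. 110.] 215 262 228 278
riser 0.72 [128. 107.   1.] 148 198 202 249
[ 646. -198.    0.]
[ 399. -176.    0.]
[ 411. -287.    0.]
```

Request:
{"op": "drive_tool", "data": {"commands": [60,0,-3.25,3.8,4,0,0,60,0,-6.5,7.6,8,0,0,60,0,-9.75,11.4,12,0,0,60,0,-13,15.2,16,0,0,60,0,-16.25,19,20,0,0,60,0,-19.5,22.8,24,0,0,60,0,-22.75,26.6,28,0,0,60,0,-26,30.4,32,0,0,60,0,-29.25,34.2,36,0,0,60,0,-32.5,38,40,0,0]}}

```text
t: 3.1
tool_pos: [470.7, 288.2, 218.9]
orientation: [0.327, 0.627, -0.326, 0.627]
contact_force: [-0.1, 0.4, 0.2]
finger_gap: 0.6
```

Request:
{"op": "drive_tool", "data": {"commands": [45,0,-2.9,5.1,3.5,0,0,45,0,-5.8,10.2,7,0,0,40,0,-8.7,15.3,10.5,0,0,40,0,-11.6,20.4,14,0,0,35,0,-14.5,25.5,17.5,0,0,35,0,-17.4,30.5,21,0,0,32,0,-20.3,35.6,24.5,0,0,32,0,-23.2,40.7,28,0,0,32,0,-26.1,45.8,31.5,0,0,32,0,-29.1,50.8,35,0,0]}}

```text
t: 4.35
tool_pos: [524.8, -295.3, 218.8]
orientation: [0.5, 0.5, -0.499, 0.501]
contact_force: [0.1, 0.1, -0.0]
finger_gap: 0.321
```

```bash
cat > look.py <<'E'
import sys;from h import *
p=cam("wrist");save(p,sys.argv[1]);s=r.state()
print(s["t"],s["tool_pos"].round(1) if hasattr(s["tool_pos"],'round') else s["tool_pos"],R.from_quat(s["orientation"]).as_matrix().round(3).tolist(),s["contact_force"],s["finger_gap"])
for q,z in[("pilon",45),("pilon_foot",52),("riser",0)]:
    for d in r.mark_of(q,p)[:3]: print(q,round(d["p"],2),np.round(d["location"]),onz(p,d["location"],z).round(1))
E
python3 look.py w1
```

```text
4.4 [ 523.9 -304.2  219.5] [[0.002, 1.0, -0.009], [-0.006, -0.008, -1.0], [-1.0, 0.002, 0.006]] [ 0.82224179 -6.85609854  1.60825687] 0.3207734748500551
pilon 0.83 [134. 320.] [ 524.2 -219.5   45. ]
pilon 0.76 [109. 443.] [ 630.1 -198.7   45. ]
pilon 0.58 [ 95. 195.] [ 417.  -187.7   45. ]
pilon_foot 0.95 [111. 441.] [ 626.5 -200.5   52. ]
pilon_foot 0.91 [ 89. 190.] [ 415.8 -183.3   52. ]
pilon_foot 0.65 [135. 319.] [ 523.3 -220.4   52. ]
riser 0.89 [108. 320.] [ 524.  -195.1    0. ]
riser 0.78 [205. 211.] [ 409.8 -291.7    0. ]
```

View pics/w1.png

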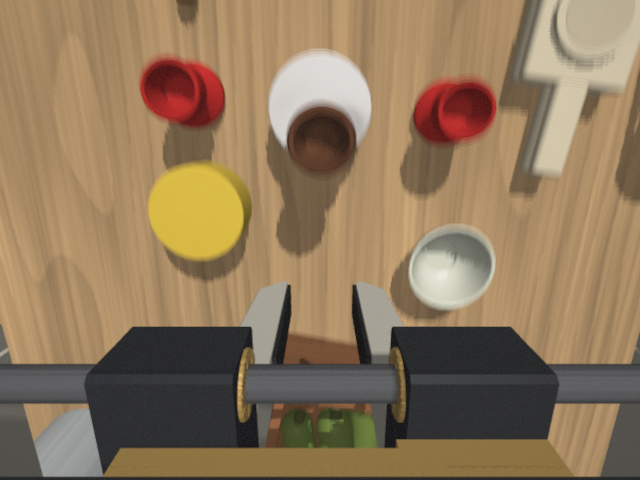

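```bash
cat > fit.py <<'E'
import sys;from h import *
from scipy.optimize import least_squares
def edges(p,m,z):
    c=max(cv2.findContours(m.astype(np.uint8),cv2.RETR_EXTERNAL,cv2.CHAIN_APPROX_NONE)[0],key=cv2.contourArea)[:,0]
    return np.array([onz(p,(v,u),z)[:2] for u,v in c])
def circ(P,Rd,x0):
    f=lambda c:np.hypot(*(P-c[:2]).T)-Rd
    s=least_squares(f,x0,loss="cauchy",f_scale=0.7);e=f(s.x);return s.x,(abs(e)<1.5).mean(),len(P)
def measure(p):
    hsv=cv2.cvtColor(p["image"],cv2.COLOR_RGB2HSV).astype(int);H,W=hsv.shape[:2]
    v,u=np.mgrid[:H,:W]
    def near(X,rad):
        q=proj(p,X);return np.hypot(v-q[0],u-q[1])<rad*p["fx"]/300
    wh=(hsv[...,1]<45)&(hsv[...,2]>110)&near((524,-192,45),75)
    br=(hsv[...,2]<105)&(hsv[...,1]>80)&near((524,-210,109),60)
    a,b=circ(edges(p,wh,45),45,(524,-192)),circ(edges(p,br,109),25,(524,-215))
    f=circ(edges(p,br,55),30,(524,-215))
    return a,b,f,wh,br
if __name__=="__main__":
    cam("wrist");cam("wrist")
    for k in range(2):
        p=cam("wrist");print(r.state()["t"],r.state()["tool_pos"]);a,b,f,wh,br=measure(p)
        print("riser",a,"rim",b,"foot",f,"off",b[0]-a[0])
    save(p,sys.argv[1]);
    im=cv2.cvtColor(p["image"],cv2.COLOR_RGB2BGR)
    t=np.linspace(0,6.28,200)
    for c,Rd,z,col in((a[0],45,45,(0,255,0)),(b[0],25,109,(0,0,255)),(b[0],30,57,(255,0,0))):
        for x in t:
            q=proj(p,(c[0]+Rd*np.cos(x),c[1]+Rd*np.sin(x),z)).round().astype(int)
            if 0<=q[0]<480 and 0<=q[1]<640: im[q[0],q[1]]=col
    q=proj(p,(524,-205,60)).astype(int)
    y0,x0=np.clip(q[0]-110,0,260),np.clip(q[1]-130,0,380)
    cv2.imwrite(f"pics/{sys.argv[1]}f.png",cv2.resize(im[y0:y0+220,x0:x0+260],None,fx=2.5,fy=2.5))
E
python3 fit.py w2
```

```text
4.7 [ 524.68691273 -291.70889307  218.54535457]
riser (array([ 523.414981  , -196.02664054]), np.float64(0.6264367816091954), 348) rim (array([ 524.67270205, -220.53995867]), np.float64(0.9903846153846154), 208) foot (array([ 524.78265258, -222.02458912]), np.float64(0.9807692307692307), 208) off [  1.25772106 -24.51331813]
4.75 [ 524.81225562 -291.64396804  218.6344197 ]
riser (array([ 523.34734562, -195.97144666]), np.float64(0.6293103448275862), 348) rim (array([ 524.63101967, -220.56639285]), np.float64(0.9951456310679612), 206) foot (array([ 524.7430705 , -222.10454196]), np.float64(0.9854368932038835), 206) off [  1.28367405 -24.59494619]
```

View pics/w2f.png

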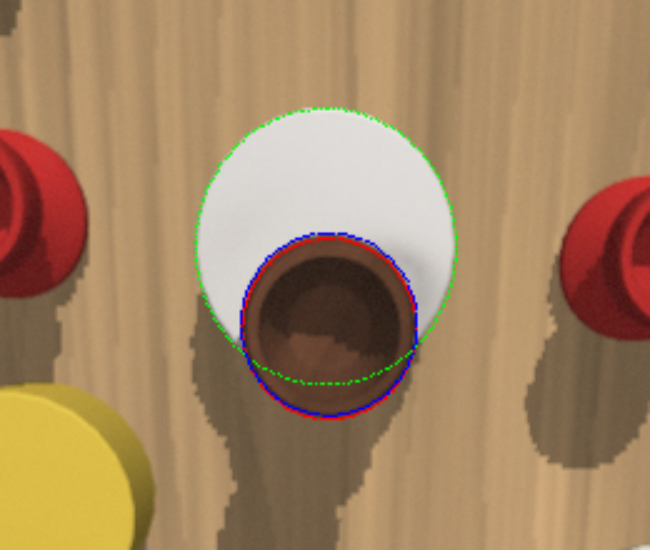

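Request:
{"op": "drive_tool", "data": {"commands": [32,2,0,0,0,0,0,32,4.5,0,0,0,0,0,32,7,0,0,0,0,0,32,9.5,0,0,0,0,0,32,12,0,0,0,0,0,32,14,0,0,0,0,0,32,15.5,0,0,0,0,0,32,16.4,0,0,0,0,0,32,16.8,0,0,0,0,0,32,16.8,0,0,0,0,0]}}

```text
t: 6.0
tool_pos: [524.6, -293.5, 50.8]
orientation: [0.499, 0.501, -0.499, 0.501]
contact_force: [-0.4, 0.2, 0.0]
finger_gap: 0.321
```

Request:
{"op": "drive_tool", "data": {"commands": [32,0,0,-0.2,0,0,0,32,0,0,-0.6,0,0,0,32,0,0,-1.0,0,0,0,32,0,0,-1.4,0,0,0,32,0,0,-1.8,0,0,0,32,0,0,-2.2,0,0,0,32,0,0,-2.6,0,0,0,32,0,0,-2.9,0,0,0,32,0,0,-3.0,0,0,0,32,0,0,-3.0,0,0,0]}}

```text
t: 7.25
tool_pos: [524.4, -263.4, 50.7]
orientation: [0.499, 0.501, -0.499, 0.501]
contact_force: [-0.1, 0.6, -0.7]
finger_gap: 0.32
```

```bash
python3 fit.py w3
```

```text
7.4 [ 524.38979521 -263.6210031    50.65430231]
riser (array([ 524.00092548, -199.42574788]), np.float64(0.36379613356766255), 569) rim (array([ 525.42362608, -221.01093695]), np.float64(0.4), 755) foot (array([ 524.1899508 , -229.64758753]), np.float64(0.3920529801324503), 755) off [  1.4227006  -21.58518907]
7.45 [ 524.37008511 -263.65405639   50.67631551]
riser (array([ 524.07522176, -199.41381005]), np.float64(0.3602811950790861), 569) rim (array([ 525.66897457, -220.7218797 ]), np.float64(0.4205607476635514), 749) foot (array([ 524.58470787, -229.54897511]), np.float64(0.38985313751668893), 749) off [  1.59375281 -21.30806965]
```

View pics/w3.png

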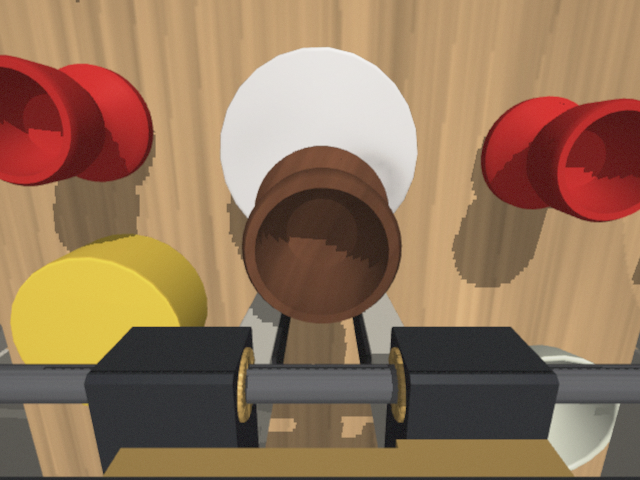

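Request:
{"op": "drive_tool", "data": {"commands": [32,0,0,-0.2,0,0,0,32,0,0,-0.4,0,0,0,32,0,0,-0.55,0,0,0,32,0,0,-0.7,0,0,0,32,0,0,-0.85,0,0,0,32,0,0,-1.0,0,0,0,32,0,0,-1.15,0,0,0,32,0,0,-1.3,0,0,0,32,0,0,-1.45,0,0,0,32,0,0,-1.5,0,0,0]}}

```text
t: 8.7
tool_pos: [524.4, -248.3, 50.6]
orientation: [0.499, 0.501, -0.499, 0.501]
contact_force: [-0.0, -0.8, -0.2]
finger_gap: 0.322
```

```bash
cat > foot.py <<'E'
import sys;from h import *
from scipy.optimize import least_squares
# visible far edge of the foot against the white marble, and riser outline's far half
p=cam("wrist");p=cam("wrist");s=r.state();save(p,sys.argv[1])
hsv=cv2.cvtColor(p["image"],cv2.COLOR_RGB2HSV).astype(int)
wh=(hsv[...,1]<45)&(hsv[...,2]>110);wh[330:]=0
n,l,st,_=cv2.connectedComponentsWithStats(wh.astype(np.uint8));
wh=l==(1+np.argmax(st[1:,4]))
f,g=[],[]
for u in range(st[1+np.argmax(st[1:,4]),0],640):
    v=np.where(wh[:,u])[0]
    if len(v)<3: continue
    g.append(onz(p,(v[0]-.5,u),45)[:2])
    b=v[-1]+2
    if b<478 and hsv[b+1,u,1]>110 and hsv[b+1,u,2]<125: f.append((v[-1]+.5,u))
fit=lambda P,Rd,c:least_squares(lambda x:np.hypot(*(P-x).T)-Rd,c,loss="cauchy",f_scale=.5)
g=np.array(g);a=fit(g,45,(523,-196));
F=np.array([onz(p,q,57)[:2] for q in f]);
F=F[(abs(F[:,0]-F[:,0].mean())<22)]
b=fit(F,30,(523,-210))
print("t",s["t"],"tcp",np.round(s["tool_pos"],1),"F",np.round(s["contact_force"],2))
print("riser",a.x.round(1),"foot",b.x.round(1),"n",len(g),len(F),"res",np.median(abs(np.hypot(*(g-a.x).T)-45)).round(2),np.median(abs(np.hypot(*(F-b.x).T)-30)).round(2),"off",(b.x-a.x).round(1))
E
python3 foot.py w4
```

```text
t 8.8 tcp [ 524.4 -248.4   50.7] F [ 0.29 -0.75  0.21]
riser [ 523.  -195.8] foot [ 524.4 -213.6] n 192 96 res 0.15 0.15 off [  1.4 -17.8]
```

View pics/w4.png

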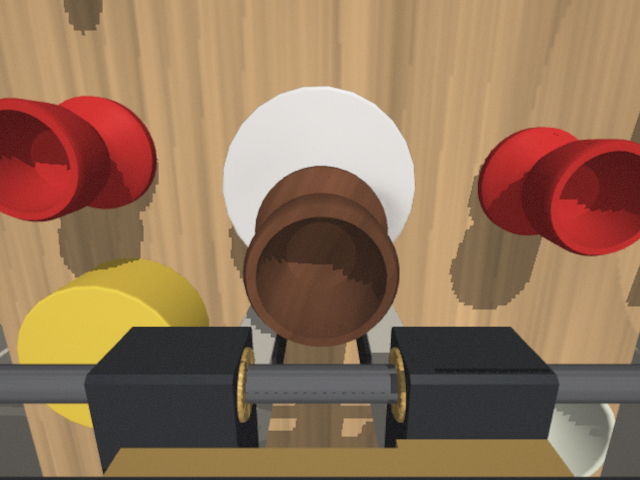

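Request:
{"op": "drive_tool", "data": {"commands": [32,0,-0.01,-0.1,0,0,0,32,0,-0.02,-0.25,0,0,0,32,0,-0.04,-0.4,0,0,0,32,0,-0.06,-0.55,0,0,0,32,0,-0.08,-0.7,0,0,0,32,0,-0.1,-0.85,0,0,0,32,0,-0.12,-1.0,0,0,0,32,0,-0.14,-1.15,0,0,0,32,0,-0.14,-1.25,0,0,0,32,0,-0.14,-1.3,0,0,0]}}

```text
t: 10.05
tool_pos: [522.9, -235.4, 50.6]
orientation: [0.499, 0.501, -0.499, 0.501]
contact_force: [0.8, -0.7, -0.5]
finger_gap: 0.317
```

```bash
python3 foot.py w5
```

```text
t 10.15 tcp [ 522.9 -235.4   50.6] F [-0.08  0.41  0.17]
riser [ 523.  -195.8] foot [ 522.9 -200.7] n 188 91 res 0.13 0.16 off [-0.1 -4.9]
```

Request:
{"op": "drive_tool", "data": {"commands": [32,0,0,-0.08,0,0,0,32,0,0,-0.16,0,0,0,32,0,0,-0.24,0,0,0,32,0,0,-0.32,0,0,0,32,0,0,-0.4,0,0,0,32,0,0,-0.45,0,0,0,32,0,0,-0.48,0,0,0,32,0,0,-0.48,0,0,0,32,0,0,-0.48,0,0,0,32,0,0,-0.48,0,0,0]}}

```text
t: 11.4
tool_pos: [522.9, -230.6, 50.7]
orientation: [0.499, 0.501, -0.499, 0.501]
contact_force: [0.4, -0.5, 0.6]
finger_gap: 0.317
```

Request:
{"op": "drive_tool", "data": {"commands": [32,0,0,0.1,0,0,0,32,0,0,0.4,0,0,0,32,0,0,0.9,0,0,0,32,0,0,1.5,0,0,0,32,0,0,2.2,0,0,0,32,0,0,3.0,0,0,0,32,0,0,3.9,0,0,0,32,0,0,4.8,0,0,0,32,0,0,5.4,0,0,0,32,0,0,5.5,0,0,0]}}

```text
t: 12.65
tool_pos: [523.0, -286.2, 50.6]
orientation: [0.499, 0.501, -0.499, 0.501]
contact_force: [0.7, 0.4, -0.5]
finger_gap: 0.323
```

Request:
{"op": "drive_tool", "data": {"commands": [32,-2,0,0,0,0,0,32,-4.5,0,0,0,0,0,32,-7,0,0,0,0,0,32,-9.5,0,0,0,0,0,32,-12,0,0,0,0,0,32,-14,0,0,0,0,0,32,-15.5,0,0,0,0,0,32,-16.4,0,0,0,0,0,32,-16.8,0,0,0,0,0,32,-16.8,0,0,0,0,0]}}

```text
t: 13.9
tool_pos: [523.0, -285.5, 218.4]
orientation: [0.499, 0.501, -0.499, 0.501]
contact_force: [-0.4, 0.4, 0.3]
finger_gap: 0.319
```

```bash
python3 fit.py w6; python3 foot.py w7
```

```text
14.05 [ 522.83826535 -285.52957     218.073402  ]
riser (array([ 523.30260236, -195.53473187]), np.float64(0.9731543624161074), 298) rim (array([ 522.94022174, -197.2527822 ]), np.float64(0.8879310344827587), 232) foot (array([ 523.18341321, -195.47010683]), np.float64(0.8491379310344828), 232) off [-0.36238062 -1.71805033]
14.1 [ 522.85718873 -285.54070565  218.11338269]
riser (array([ 523.32563871, -195.59660939]), np.float64(0.959731543624161), 298) rim (array([ 522.8981814 , -197.21141414]), np.float64(0.9308755760368663), 217) foot (array([ 522.93216107, -195.42737136]), np.float64(0.9216589861751152), 217) off [-0.42745731 -1.61480475]Traceback (most recent call last):
  File "foot.py", line 19, in <module>
    F=F[(abs(F[:,0]-F[:,0].mean())<22)]
             ~^^^^^
IndexError: too many indices for array: array is 1-dimensional, but 2 were indexed
```

View pics/w6f.png

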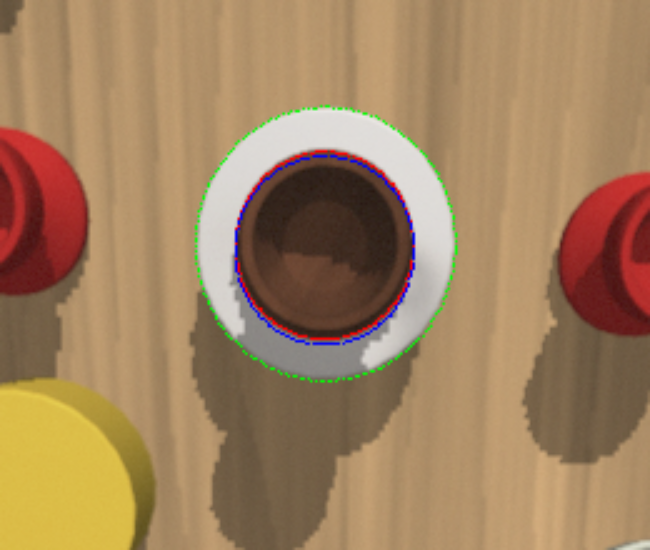

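```bash
python3 -c "
from cell import r
print(r.state()['contact_force'],r.finish_job())"
```

```text
the job is handed in; nothing more can be done
[ 0.71889816 -0.74871435 -0.58340228] None
```

The pilon is back near the middle of the riser, and I handed the job in at about 14 s; no verdict was reported.

**What I did:** I slid the dark pilon about 24 mm with three slow pushes low on its foot, using the two half-open fingertips. It was never gripped or lifted. I then backed the fingers away and raised them clear. I took the dark pilon on the white riser as the one meant and left the red pilons and the yellow riser alone.

**Last checks, from above:**

| Check | Result |
|---|---|
| Pilon to riser centre | 1.7 mm by its rim, about 0.4 mm or less by its foot (limit 6 mm) |
| Riser shift | less than 1 mm from its first measured position |
| Pilon posture | looks upright in the last picture |
| Force readings while pushing | about 1 N, close to the sensor noise |
| Arm | well clear of everything when I handed in |

**Failed or uneven:**
- My foot-edge script failed on the final picture because it found no foot edge from that angle, so the result rests on the circle fits. Its last good reading, before the final 4.8 mm push, was 4.9 mm short of centre.
- While the fingers were in view, the rim fit was poor and I did not use it.
- I did not re-measure the other things on the counter at the end, though the arm passed nowhere near them.

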